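Knock a lock pin home and swing its keeper shut

ROBOT

A 6-joint arm with a two-finger parallel gripper is mounted at the origin on the work surface. World frame = base frame: x ahead of the robot, y to its left, z up, the work surface at z = 0. Lengths are in mm, angles in rad, forces in N, time in s.
With the tool pointing down it reaches from about 300 to 775 mm from the base axis. Payload 14.6 kg.
Tool frame: the origin (TCP) lies on the centre line of the jaws, within the pads' length; the fingertips stand 14 mm ahead of it and the grasp point (between the pads) lies 5 mm behind it; z points along the fingers, y is the line along which they close (so a half turn about z gives the same grasp; the last joint's range is limited). The gripper opens to 85 mm and grips with 20 to 120 N. Pads are 22 mm wide; open, the fingers measure 114 mm over their backs; the gripper's body (76 mm by 85 mm) begins 54 mm behind the grasp point. The pads swing forward as they close: fully open they stand 13 mm farther back than shut.
Start: joints at [1.133, 0.3, 1.521, -0, 1.321, -0.067], TCP at [199.295, 512.612, 245.281] pointing down, gripper open.
Joint ranges: [-3.03, 3.03], [-0.79, 2.21], [0.23, 2.52], [-1.04, 4.18], [0, 3.07], [-2.55, 2.55]. Speed limits (rad/s): [2.22, 2.22, 2.57, 3.14, 3.14, 3.14].

INTERFACE

Orientations are given as a unit quaternion [x, y, z, w].
In Python, from cell import env gives the robot as it stands.
- The arm moves only by the shell command python3 -m handwheel 'ROWS' [FORCE]. ROWS is JSON, a list of rows, each an object with "xyz": the shift along the world's x, y, z in cm, a list of three; "angular": the turn, a rotation vector about the world's x, y, z in degrees, a list of three; "fingers": the gripper command: -1 is fully open, 1 is shut, values between are in proportion. A call has 1 to 12 rows; each row shifts and turns the commanded pose from where the row before left it; what a row does not reach is not made up. A row lasts 1/12 s, in which the tool goes at most 41.7 mm and 7.16 degrees, less where a joint would pass 70% of its speed; a pose out of reach is approached as far as the arm can. A call with a gripper value outside its range is refused whole. The fingers move at their own pace and stop on an object; FORCE is the grip in N (left out, the last holds). Time passes only in rows, so rows that do not move let the fingers close. It gives the time, the measured TCP pose, the force, the opening and the grip force at its end, in the units of the state.
- env.sense(): the state, without advancing time (a new reading comes with each control period).
- env.camera(name): name is "scene" or "side" or "wrist"; returns a dict with "pixels" (400x640x3 uint8, red, green, blue), "camera_matrix" (3x3 intrinsics, pixels), "rvec" (rotation vector, rad) and "tvec" (3), from world to camera coordinates, as OpenCV has them; the wrist camera has in their place "mount" (4x4, takes a point from camera to tool coordinates, whose origin is the TCP and whose axes are the flange's). Camera axes: x right, y down, z forward; pixel columns grow to the right and rows downward; lengths in mm; the calibration is good to about 2 mm. A picture is of the moment at which its call begins: read the wrist's pose just before it. There is no depth.
- env.finish_job(): hands the job in; it is judged then, once.
The state is a dict: "time": time; "joints": joint angles; "qvel": joint speeds; "joint_torque": joint torques, N m; "tcp_pos": TCP position; "eef_rot": TCP orientation; "wrist_force": force on the tool from outside, world axes, zero at the start; "ft_torque": the same for the moment, N m; "grip_width": opening from 0.0 (shut) to 1.0 (fully open); "grasp_force": force on a finger pad.
Only numpy, scipy, OpenCV 4.12 (cv2) and the standard library are available. Lean on these libraries where they do the work, as an engineer would, in place of code of your own. Each camera call takes 0.05 s, during which the arm holds its last target. There are 200 camera calls.

TASK

Take the mallet and strike the sprung lock pin on the red mounting fixture with it until the pin's head is fully down on its boss, using only the mallet on the pin, never the hand. Then put the mallet down on the bench, and after that swing the keeper bar over the pin until it rests against the stop in its catch, and let go. Leave the jar, the can and the wrench where they are.

Things in the scene. Friction and masses are not known exactly. Their poses are not given: they have to be found in the camera images.
- mallet: Rubber mallet, 360 to 500 g, standing on one face of its head, handle level; it starts right or left of the fixture. Head: black upright cylinder 52 mm in diameter, 85 mm tall, with a steel band. Handle: along -x from the head's mid height. Its centre of mass lies about 10 mm from the head's axis. Origin: centre of the lower striking face; z up along the head.
- mallet_head (a point): Centre of the mallet's head, 42.5 mm above its lower face; same axes as the mallet.
- mallet_handle (a point): Good grip point on the mallet's handle near the head: 52 mm from the head's axis along -x, 42.5 mm above the lower face. Handle: pale wood, flat-sided, 24 mm wide, 26 mm high, from 25 to 205 mm from the head's axis. Grip it firmly: blows tend to tilt it.
- fixture: Fixture bolted to the bench: red base 240 x 200 x 30 mm (x -100 to +140, y -100 to +100). On it a green housing (x +35 to +130, y -85 to +85, top 102 mm above the bench) and in front a dark steel lock block (x -75 to -25, y -100 to +100, top 60 mm). On the block at x -50: pin at y 0, hinge post at y +70, catch at y -68. Origin: on the bench; front faces -x, z up.
- pin_top (a point): Centre of the top of the lock pin's head: 83 to 89 mm above the bench at the start, 71 mm when home. The head is a steel disc 22 mm in diameter, 5 mm thick, on a 13 mm shank, standing 12 to 18 mm proud of a steel boss 32 mm in diameter whose top is 66 mm above the bench.
- lock_pin (a joint): How far the lock pin has gone down, in m: 0.018 is home, the head's underside on the boss; starts between 0 and 0.006. It moves straight down only, against a spring and stiff friction (9 to 11 N in all, more at speed), and stays where it is driven.
- keeper_knob (a point): Grip point of the upright knob on the keeper bar, 100 mm above the bench: a dark steel round knob 14 mm in diameter, from 81 to 116 mm above the bench, 100 mm from the hinge. The flat steel bar is 24 mm wide and 6 mm thick (75 to 81 mm above the bench) and ends 142 mm from the hinge.
- keeper_hinge (a point): The keeper's upright hinge axis, 78 mm above the bench, on a post 22 mm in diameter whose top is 89 mm above the bench, at the +y end of the lock block.
- keeper (a joint): Keeper bar's angle about its hinge, rad: 0 is closed, the bar along the fixture's -y over the pin, tip against the stop in the catch. It grows as the bar opens, clockwise from above; at 1.57 it points along the fixture's -x. Starts between 1.5 and 2.2, limit 2.4. Stiff friction (about 4 N at the knob); it stays where it is left.
- catch (a point): The catch, at the middle of the closed bar's tip, 78 mm above the bench: a steel stop (20 mm along y, up to 90 mm above the bench) on the fixture's +x side of the bar and a roof (85 to 90 mm above the bench) over the tip; open towards the fixture's -x, where the bar comes in.
- jar: Bystander: grey jar with a dark lid, 70 mm in diameter, 85 mm tall, on the other side of the fixture from the mallet. Origin: centre of its underside.
- oil_can: Bystander: steel can with a paper label, 66 mm in diameter, 150 mm tall, beyond the fixture on the left. Origin: centre of its underside.
- wrench: Bystander: steel wrench lying on the bench beyond the fixture on the right.
Not all that is in view belongs to the job. What is shaped like the mallet but pink or yellow is not meant.

How it is judged (in metres and radians):
On the way, in this order (a step that is already met when the one before it is completed fails the run):
1. the mallet strikes the lock pin: touching it, it drives it down faster than 30 mm/s (contact force between mallet and lock_pin above 2 N and velocity of joint lock_pin above 0.03 m/s).
2. the pin is home within 2 mm and the mallet has been put down on the bench and let go (value of joint lock_pin above 0.016 m and height (world z) of mallet_head below 0.05 m and linear speed of mallet below 0.03 m/s and contact force between the fingers and mallet below 0.1 N), for 0.2 s.
3. the keeper is swung into its catch, within 0.06 rad of the stop (value of joint keeper below 0.06 rad), for 0.2 s.
At the end, for the whole second after the job is handed in: The lock pin is home within 2 mm, the keeper is closed in its catch within 0.06 rad (6 mm at the knob), and the mallet rests on the bench itself (centre of its head lower than 50 mm) (value of joint lock_pin above 0.016 m and value of joint keeper below 0.06 rad and height (world z) of mallet_head below 0.05 m and linear speed of mallet below 0.03 m/s); the robot touches nothing.
It fails at once if the hand or arm pushes on the lock pin (over 3 N) (contact force between any of the fingers, the arm and lock_pin above 3 N).
It fails at once if the jar, the can or the wrench is moved by more than 40 mm (distance of any of jar, oil_can, wrench from where it was at the start of the episode above 0.04 m).
It also fails if it takes over 64 s, if anything falls off the work surface, if the arm or the gripper's body presses on something with over 40 N, if the wrist force passes 120 N, or if a joint passes its speed limit or range.

## Working session

There is one attempt and no reset: what is moved stays moved. The work goes in short steps, Python scripts to look and compute and a shell command to move; the robot and the scene stay as the last step left them, time stands still between calls to the robot, and variables do not carry over. Pictures are saved under pics/ and viewed, at most 10 in all, crops included, and the job is handed in when it is done.

```bash
mkdir -p pics; ls; cat > h.py <<'E'
import numpy as np, cv2
from cell import env
def shot(n):
    s=env.sense(); c=env.camera(n); return s,c
def cam(n,s,c):
    K=np.array(c["camera_matrix"])
    if n=="wrist":
        from scipy.spatial.transform import Rotation as R
        T=np.eye(4);T[:3,:3]=R.from_quat(s["eef_rot"]).as_matrix();T[:3,3]=s["tcp_pos"]
        M=T@np.array(c["mount"]); return K,M[:3,:3],M[:3,3]
    Rm=cv2.Rodrigues(np.array(c["rvec"],float))[0]; return K,Rm.T,-Rm.T@np.array(c["tvec"],float).ravel()
def ray(C,u,v):
    K,R,o=C; d=R@np.linalg.inv(K)@np.array([u,v,1.]); return o,d/np.linalg.norm(d)
def plane(C,u,v,z):
    o,d=ray(C,u,v); return o+d*(z-o[2])/d[2]
def tri(C1,p1,C2,p2):
    o1,d1=ray(C1,*p1);o2,d2=ray(C2,*p2)
    t=np.linalg.lstsq(np.c_[d1,-d2],o2-o1,rcond=None)[0]
    a=o1+t[0]*d1;b=o2+t[1]*d2; return (a+b)/2,np.linalg.norm(a-b)
def proj(C,P):
    K,R,o=C; q=K@(R.T@(np.array(P,float)-o)); return q[:2]/q[2]
def save(n,c): cv2.imwrite("pics/"+n,c["pixels"][:,:,::-1])
E
python3 - <<'E'
from h import *
import pickle
D={}
for n in("scene","side"):
    s,c=shot(n);D[n]=(s,c);save(n+"0.png",c);print(n,cam(n,s,c)[2])
pickle.dump(D,open("d0.pkl","wb"))
print(s)
E
```

```text
pics
scene [ 988.20330565 -798.98906592  936.41054905]
side [-135.11075357 -827.16122633 1046.29947964]
{'time': 0.05, 'joints': array([ 1.13339964e+00,  3.00486884e-01,  1.52156931e+00,  1.22976855e-05,
        1.32069178e+00, -6.65700845e-02]), 'qvel': array([-0.00123205, -0.00068465, -0.00023201,  0.00102946,  0.00056747,
        0.00035655]), 'joint_torque': array([ 2.73404759e-03, -5.44956315e+01, -3.62797880e+01, -2.83337386e-05,
        3.03898298e-03,  1.86551574e-05]), 'tcp_pos': array([199.20789731, 512.43056843, 244.71762393]), 'eef_rot': array([ 1.84354233e-01,  9.82859696e-01, -5.57930966e-04, -1.49793402e-04]), 'wrist_force': array([ 0.21615466, -0.41355146,  0.48339696]), 'ft_torque': array([ 0.0889335 ,  0.00523125, -0.02553755]), 'grasp_force': 0.0, 'grip_width': 0.994774629400076}
```

View pics/scene0.png

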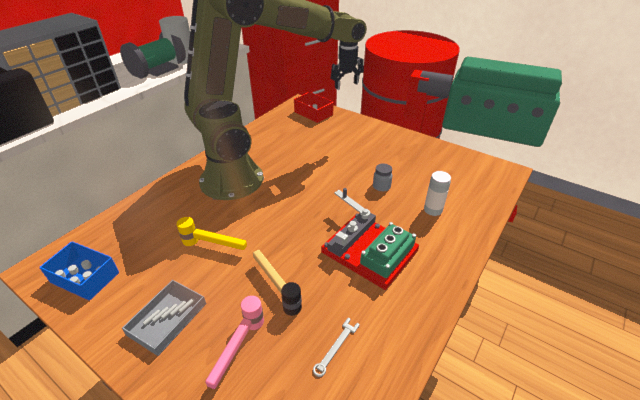

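View pics/side0.png

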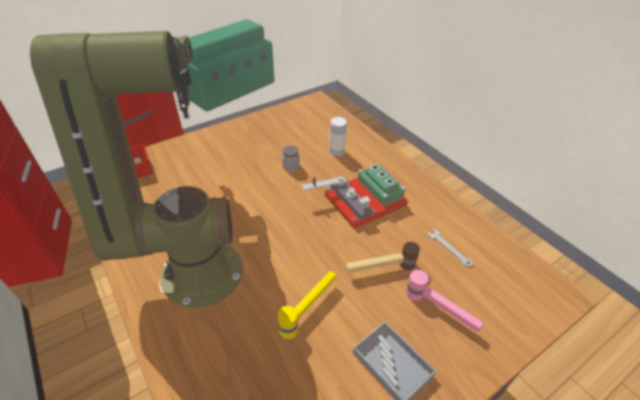

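Candidates for the mallet in scene0: black head at (291,298) with a pale handle to (255,253); yellow at (187,232); pink at (250,312). The black one with the pale handle fits (side view: head at (410,256), handle end at (350,266)). Fixture at (370,245), keeper knob near (345,195), jar (383,178), can (437,193), wrench (336,347). The crop below is to confirm this.

```bash
cat > m.py <<'E'
from h import *
import pickle
D=pickle.load(open("d0.pkl","rb"))
a=D["scene"][1]["pixels"][175:325,240:430]; b=D["side"][1]["pixels"][160:285,290:430]
A=cv2.resize(a,None,fx=2.1,fy=3.8*2.1/3.8,interpolation=cv2.INTER_CUBIC); A=cv2.resize(a,(430,340),interpolation=cv2.INTER_CUBIC)
B=cv2.resize(b,(370,330),interpolation=cv2.INTER_CUBIC)
o=np.zeros((345,800,3),np.uint8);o[:340,:430]=A;o[:330,430:]=B
cv2.imwrite("pics/crop1.png",o[:,:,::-1])
C={n:cam(n,*D[n]) for n in D}
roi={"scene":(175,325,240,430),"side":(160,285,290,430)}
for n in D:
    im=D[n][1]["pixels"];hsv=cv2.cvtColor(im,cv2.COLOR_RGB2HSV);H,S,V=[hsv[...,i].astype(int) for i in range(3)]
    r=np.zeros(H.shape,bool);q=roi[n];r[q[0]:q[1],q[2]:q[3]]=1
    ms={"red":((H<4)|(H>175))&(S>180)&(V>80),"green":(H>60)&(H<95)&(S>90),"black":(V<55),"handle":(H>14)&(H<26)&(S<150)&(V>150)}
    for k,m in ms.items():
        m=(m&r).astype(np.uint8);N,l,st,ce=cv2.connectedComponentsWithStats(m)
        for i in range(1,N):
            if st[i,4]>60:
                cn=cv2.findContours((l==i).astype(np.uint8),0,2)[0][0]
                print(n,k,st[i],ce[i].round(1),cv2.approxPolyDP(cv2.convexHull(cn),2.5,True).reshape(-1,2).tolist())
E
python3 m.py
```

```text
scene red [ 322  223   97   67 1346] [368.6 258.1] [[322, 246], [373, 223], [418, 245], [385, 289], [322, 252]]
scene green [ 361  225   54   52 1318] [387.3 251.9] [[393, 225], [414, 239], [411, 247], [384, 276], [363, 264], [361, 258], [386, 228]]
scene black [283 283  17  22 243] [292.  294.1] [[293, 283], [299, 289], [299, 299], [290, 304], [283, 300], [284, 286]]
scene black [286 305  15  10  66] [293.7 310.7] [[300, 305], [297, 313], [287, 313], [286, 309]]
scene handle [253 250  33  42 414] [268.8 269.4] [[253, 252], [259, 250], [284, 281], [280, 291]]
side red [351 180  35  34 240] [367.3 196.2] [[351, 182], [356, 180], [385, 210], [376, 213]]
side red [335 199  20  24 130] [344.6 209.3] [[336, 199], [353, 214], [354, 222], [335, 203]]
side handle [  290   160   140   125 10412] [353.8 227.4] [[429, 160], [429, 271], [352, 284], [290, 284], [290, 177], [301, 160]]
```

View pics/crop1.png

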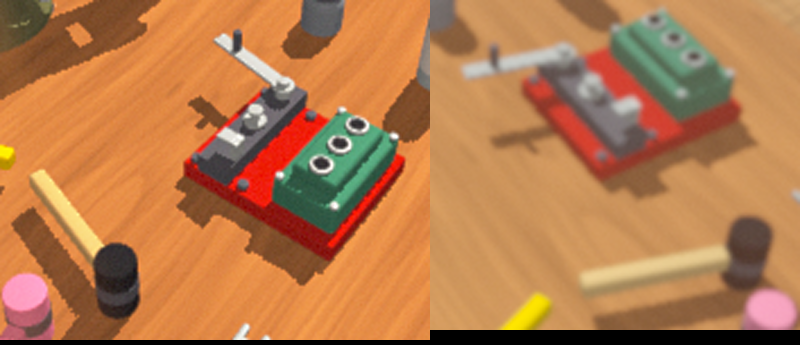

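The crop confirms it: black head with steel band at scene (291,288 top), pale handle end (258,253). The pin is at (353,223), hinge post at (365,213) and knob top at (345,190); the same points show in the side view.

```bash
python3 - <<'E'
from h import *
import pickle
D=pickle.load(open("d0.pkl","rb"));C={n:cam(n,*D[n]) for n in D}
P={"pin":((353.1,223.5),(350.9,190.3)),"hinge":((365.5,213),(341.1,178.2)),"knobtop":((344.7,189.6),(314.6,177.8)),
"headtop":((290.8,288.4),(411.1,247.1)),"hend":((257.7,253.5),(348.7,267.2))}
for k,(a,b) in P.items(): p,e=tri(C["scene"],a,C["side"],b);print(k,p.round(1),round(e,1))
c=[plane(C["scene"],u,v,z)[:2] for u,v,z in((322,246,30),(373,223,30),(418,245,30),(385,289,0),(322,252,0))]
print(np.round(c,1))
print("headtop z85",plane(C["scene"],290.8,288.4,85),"hend z45",plane(C["scene"],257.7,253.5,50))
E
```

```text
pin [562.4 -14.5  79.6] 0.0
hinge [569.6  52.6  80.7] 5.2
knobtop [470.8  79.1 112.1] 0.9
headtop [ 558.5 -325.1   84. ] 1.2
hend [ 374.2 -256.7   40.7] 0.5
[[ 510.9 -111.2]
 [ 590.7   70.7]
 [ 754.6   64.3]
 [ 741.3 -122.4]
 [ 509.8 -109.7]]
headtop z85 [ 558.88283872 -324.99594137   85.        ] hend z45 [ 380.52341433 -262.09002274   50.        ]
```

```bash
python3 -m handwheel '[{"xyz":[0,0,3],"angular":[0,0,0],"fingers":-1},{"xyz":[1,-1.5,3],"angular":[0,0,0],"fingers":-1},{"xyz":[2,-3.4,2],"angular":[0,0,0],"fingers":-1},{"xyz":[2,-3.4,1],"angular":[0,0,0],"fingers":-1},{"xyz":[2,-3.4,0],"angular":[0,0,0],"fingers":-1},{"xyz":[2,-3.4,0],"angular":[0,0,0],"fingers":-1},{"xyz":[2,-3.4,0],"angular":[0,0,0],"fingers":-1},{"xyz":[2,-3.4,0],"angular":[0,0,0],"fingers":-1},{"xyz":[2,-3.4,0],"angular":[0,0,0],"fingers":-1},{"xyz":[2,-3.4,0],"angular":[0,0,0],"fingers":-1},{"xyz":[2,-3.4,0],"angular":[0,0,0],"fingers":-1},{"xyz":[2,-3.4,0],"angular":[0,0,0],"fingers":-1}]' 80
python3 -m handwheel '[{"xyz":[2,-3.4,0],"angular":[0,0,0],"fingers":-1},{"xyz":[2,-3.4,0],"angular":[0,0,0],"fingers":-1},{"xyz":[2,-3.4,0],"angular":[0,0,0],"fingers":-1},{"xyz":[2,-3.4,0],"angular":[0,0,0],"fingers":-1},{"xyz":[1,-1.6,0],"angular":[0,0,0],"fingers":-1},{"xyz":[0,0,0],"angular":[0,0,0],"fingers":-1},{"xyz":[0,0,0],"angular":[0,0,0],"fingers":-1}]'
python3 - <<'E'
from h import *
import pickle
s,c=shot("wrist");pickle.dump((s,c),open("w1.pkl","wb"));save("w1.png",c);print(np.array(c["mount"]).round(3),s["tcp_pos"])
C=cam("wrist",s,c);print([proj(C,p).round() for p in((562,-14,86),(569,52,89),(471,79,116))])
E
```

```text
time: 1.1
tcp_pos: [408.6, 157.7, 334.1]
eef_rot: [0.184, 0.983, 0.0, 0.0]
wrist_force: [0.4, 0.7, 0.1]
grip_width: 1.001
grasp_force: 0.0
time: 1.68
tcp_pos: [498.2, 6.9, 333.5]
eef_rot: [0.185, 0.983, -0.0, -0.001]
wrist_force: [0.5, 1.0, -0.8]
grip_width: 1.0
grasp_force: 0.0
[[  -0.      -0.96    -0.28    71.18 ]
 [   1.       0.      -0.      -0.794]
 [   0.      -0.28     0.96  -128.648]
 [   0.       0.       0.       1.   ]] [498.18862107   6.94990591 333.52428778]
[array([321., 224.]), array([374., 211.]), array([373., 126.])]
```

View pics/w1.png

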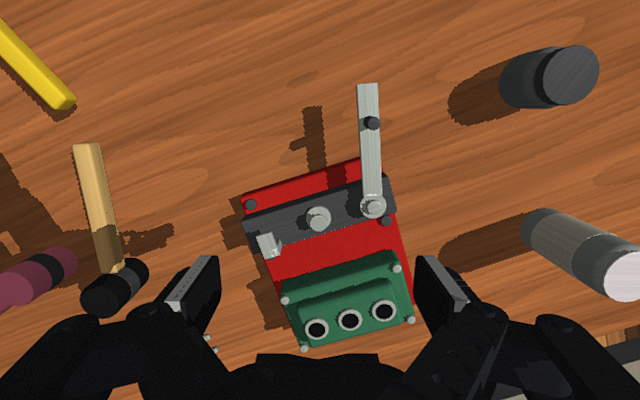

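w1 shows: pin head (318,216), hinge post top (373,205), knob top (373,122), catch (268,243). The mallet handle runs from its end (87,145) to the head around (115,288). These match the predictions to within a few pixels.

```bash
python3 - <<'E'
from h import *
import pickle
D=pickle.load(open("d0.pkl","rb"));C={n:cam(n,*D[n]) for n in D}
W=cam("wrist",*pickle.load(open("w1.pkl","rb")))
for k,w,a,z in(("pin",(318.5,216),(353.1,222),86),("hinge",(373,205),(365.5,212),89),("knob",(373,122),(344.7,189),116),("catch",(268,241),None,90),("hend_mid",(88,145),(257.7,253.5),50),("hneck",(108,262),None,55)):
    print(k,"plane",plane(W,*w,z).round(1), "tri" ,tri(W,w,C["scene"],a)[0].round(1) if a else "")
E
```

```text
pin plane [551.5 -12.8  86. ] tri [556.5 -11.5  79.7]
hinge plane [561.3  53.1  89. ] tri [566.   54.5  78.2]
knob plane [467.2  80.1 116. ] tri [468.3  81.2 111.5]
catch plane [557.9 -81.9  90. ] tri 
hend_mid plane [ 370.7 -251.8   50. ] tri [ 371.5 -256.7   40.7]
hneck plane [ 518.4 -309.6   55. ] tri
```

```bash
python3 -m handwheel '[{"xyz":[0,-3.15,-1],"angular":[0,0,0],"fingers":-0.2},{"xyz":[0.1,-3.15,-1.4],"angular":[0,0,0],"fingers":-0.2},{"xyz":[0.1,-3.15,-1.8],"angular":[0,0,0],"fingers":-0.2},{"xyz":[0.1,-3.15,-1.8],"angular":[0,0,0],"fingers":-0.2},{"xyz":[0.1,-3.15,-1.8],"angular":[0,0,0],"fingers":-0.2},{"xyz":[0.1,-3.15,-1.8],"angular":[0,0,0],"fingers":-0.2},{"xyz":[0.1,-3.15,-1.8],"angular":[0,0,0],"fingers":-0.2},{"xyz":[0.2,-3.15,-1.8],"angular":[0,0,0],"fingers":-0.2},{"xyz":[0.2,-3.15,-1.8],"angular":[0,0,0],"fingers":-0.2},{"xyz":[0.2,-3.1,-1.8],"angular":[0,0,0],"fingers":-0.2},{"xyz":[0,0,0],"angular":[0,0,0],"fingers":-0.2},{"xyz":[0,0,0],"angular":[0,0,0],"fingers":-0.2}]'
python3 - <<'E'
from h import *
import pickle
s,c=shot("wrist");pickle.dump((s,c),open("w2.pkl","wb"));save("w2.png",c)
C=cam("wrist",s,c);print([proj(C,p).round() for p in((559,-326,85),(512,-308,55.5),(512,-308,42))])
E
```

```text
time: 2.73
tcp_pos: [509.9, -306.5, 165.0]
eef_rot: [0.185, 0.983, 0.001, -0.001]
wrist_force: [-0.2, 0.9, 1.1]
grip_width: 0.599
grasp_force: 0.0
[array([317., 286.]), array([317., 207.]), array([317., 202.])]
```

View pics/w2.png

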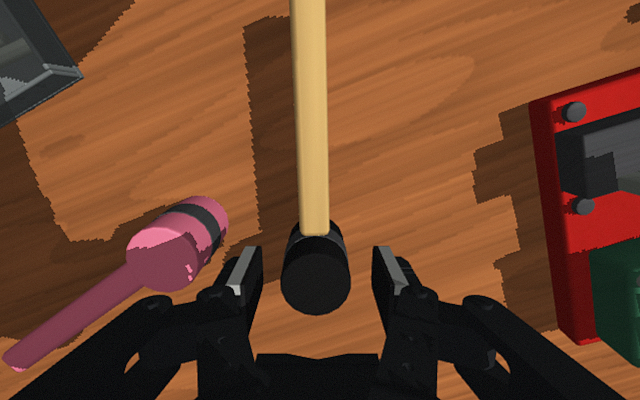

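w2 shows the mallet handle coming down at col 314, with the head top at (316,274). The pink head at (180,245) is clear of the left finger.

```bash
python3 - <<'E'
from h import *
import pickle
W=cam("wrist",*pickle.load(open("w2.pkl","rb")))
h=plane(W,316,274,85);n=plane(W,314.5,207,55.5);f=plane(W,309,20,55.5);print(h,n,f)
d=(n-f)[:2];d/=np.linalg.norm(d);print(d,np.degrees(np.arctan2(d[1],d[0])));print("grip",h[:2]-52*d)
E
```

```text
[ 549.79350805 -323.55436345   85.        ] [ 511.42579637 -309.88294817   55.5       ] [ 390.96143838 -266.56334898   55.5       ]
[ 0.94100578 -0.33839049] -19.77884435743988
grip [ 500.86120754 -305.95805795]
```

```bash
python3 -m handwheel '[{"xyz":[-0.7,0,-2],"angular":[0,0,1.4],"fingers":-0.2},{"xyz":[0,0,-3],"angular":[0,0,0],"fingers":-0.2},{"xyz":[0,0,-3],"angular":[0,0,0],"fingers":-0.2},{"xyz":[0,0,-3],"angular":[0,0,0],"fingers":-0.2},{"xyz":[0,0,-1.7],"angular":[0,0,0],"fingers":-0.2},{"xyz":[0,0,0],"angular":[0,0,0],"fingers":-0.2},{"xyz":[0,0,0],"angular":[0,0,0],"fingers":1},{"xyz":[0,0,0],"angular":[0,0,0],"fingers":1},{"xyz":[0,0,0],"angular":[0,0,0],"fingers":1},{"xyz":[0,0,0],"angular":[0,0,0],"fingers":1},{"xyz":[0,0,0],"angular":[0,0,0],"fingers":1},{"xyz":[0,0,0],"angular":[0,0,0],"fingers":1}]' 110
```

```text
time: 3.78
tcp_pos: [504.2, -306.9, 41.7]
eef_rot: [0.172, 0.985, -0.001, 0.002]
wrist_force: [-0.9, 3.4, 6.3]
grip_width: 0.264
grasp_force: 107.5
```

```bash
python3 -m handwheel '[{"xyz":[0,0,2],"angular":[0,0,0],"fingers":1},{"xyz":[0,0,3.5],"angular":[0,0,0],"fingers":1},{"xyz":[0,0,3.5],"angular":[0,0,0],"fingers":1},{"xyz":[0,2,3.5],"angular":[0,0,0],"fingers":1},{"xyz":[0,3,2.3],"angular":[0,0,5],"fingers":1},{"xyz":[0,3.5,0],"angular":[0,0,5],"fingers":1},{"xyz":[0,3.5,0],"angular":[0,0,5],"fingers":1},{"xyz":[0,3.5,0],"angular":[0,0,0],"fingers":1},{"xyz":[0,3.5,0],"angular":[0,0,0],"fingers":1},{"xyz":[0,3,0],"angular":[0,0,0],"fingers":1},{"xyz":[0,0,0],"angular":[0,0,0],"fingers":1},{"xyz":[0,0,0],"angular":[0,0,0],"fingers":1}]'
python3 - <<'E'
from h import *
import pickle
s,c=shot("wrist");pickle.dump((s,c),open("w3.pkl","wb"));save("w3.png",c)
C=cam("wrist",s,c);print(s["tcp_pos"],s["eef_rot"],[proj(C,p).round() for p in((552,-12,86),(561,53,89))])
E
```

```text
time: 4.78
tcp_pos: [503.1, -85.5, 188.4]
eef_rot: [0.041, 0.999, -0.0, 0.001]
wrist_force: [-1.0, -0.6, -4.3]
grip_width: 0.255
grasp_force: 109.4
[503.12298532 -85.4816498  188.38332333] [ 4.09076927e-02  9.99162639e-01 -1.86793918e-04  7.39445534e-04] [array([417., 259.]), array([503., 265.])]
```

View pics/w3.png

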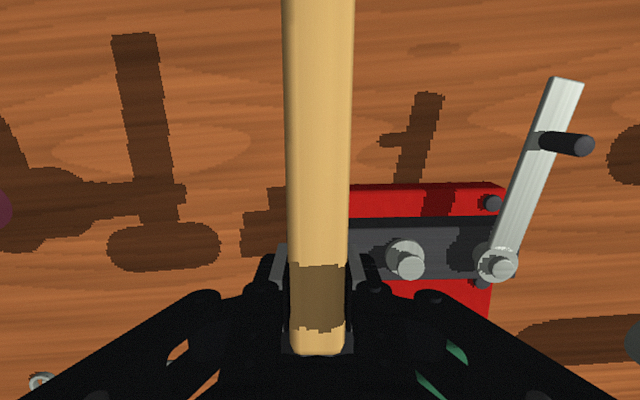

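w3 shows the mallet held with the handle in the jaws. The pin head is at (410,267), hinge top (499,266), knob top (578,146).

```bash
python3 - <<'E'
from h import *
import pickle
D=pickle.load(open("d0.pkl","rb"))
W1=cam("wrist",*pickle.load(open("w1.pkl","rb")));W=cam("wrist",*pickle.load(open("w3.pkl","rb")))
for k,a,b,z in(("pin",(318.5,216),(410.5,267),86),("hinge",(373,205),(499,266),89),("knob",(373,122),(578,146),116)):
    print(k,plane(W,*b,z).round(1),tri(W1,a,W,b))
s,c=shot("scene");save("s2.png",c)
S=cam("scene",s,c);g=plane(W1,318.5,216,86)
hd=np.array(s["tcp_pos"])+[49,-4,-41.7]
print("pred head face/top px",proj(S,hd),proj(S,hd+[0,0,85]))
x,y=map(int,proj(S,hd+[0,0,42]));o=c["pixels"][max(0,y-60):y+60,x-80:x+80];print(x-80,y-60)
cv2.imwrite("pics/s2c.png",cv2.resize(o,None,fx=4,fy=4,interpolation=2)[:,:,::-1])
E
```

```text
pin [558.5 -17.4  86. ] (array([555.93422455, -15.19429578,  83.5869683 ]), np.float64(7.94220099732993))
hinge [561.6  49.7  89. ] (array([563.99988937,  53.10817497,  83.39498491]), np.float64(1.5185932369120467))
knob [468.4  76.3 116. ] (array([468.60096894,  80.78238011, 110.3480047 ]), np.float64(1.6777911726535912))
pred head face/top px [337.68946129 220.46469523] [338.52059235 198.25557321]
258 149
```

View pics/s2c.png

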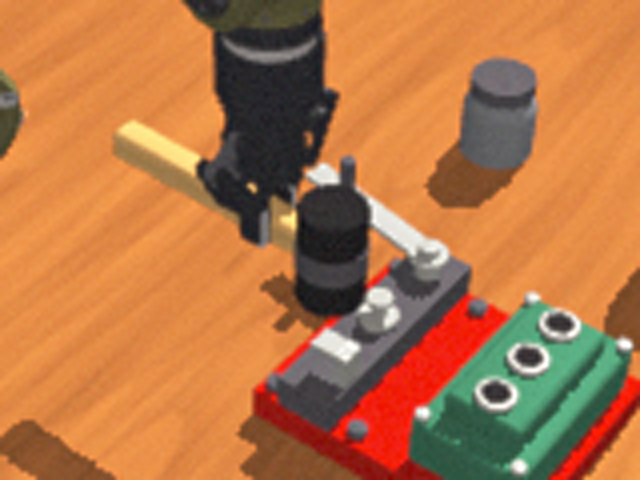

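The scene crop shows the mallet held level. Head top centre is at px (341.7,200.2), lower face centre at (341,222.2), pin top at (353,223.2).

```bash
python3 - <<'E'
from h import *
s,c=shot("scene");S=cam("scene",s,c)
t=np.array(s["tcp_pos"]);z=t[2]-41.7
a=plane(S,341.7,200.2,z+85);b=plane(S,341,222.2,z);p=plane(S,353,223,86)
print(t,a,b,p,"head-tcp",((a+b)/2-t)[:2],"move",(p-(a+b)/2)[:2])
E
```

```text
[503.1546211  -87.19049582 187.90767503] [563.72359711 -92.26221956 231.20767503] [563.8950508  -90.96588015 146.20767503] [564.1812667  -18.64648629  86.        ] head-tcp [60.65470286 -4.42355404] move [ 0.37194275 72.96756357]
```

```bash
python3 -m handwheel '[{"xyz":[0,2.4,0],"angular":[0,0,0],"fingers":1},{"xyz":[0.2,2.9,0],"angular":[0,0,0],"fingers":1},{"xyz":[0,2.0,-1],"angular":[0,0,0],"fingers":1},{"xyz":[0,0,-2],"angular":[0,0,0],"fingers":1},{"xyz":[0,0,-1.8],"angular":[0,0,0],"fingers":1},{"xyz":[0,0,0],"angular":[0,0,0],"fingers":1},{"xyz":[0,0,0],"angular":[0,0,0],"fingers":1}]' 120
python3 - <<'E'
from h import *
s,c=shot("scene");s2,d=shot("side");print(s["tcp_pos"],s["wrist_force"])
a=cv2.resize(c["pixels"][170:270,290:430],(420,300),interpolation=2);b=cv2.resize(d["pixels"][130:230,290:410],(360,300),interpolation=2)
cv2.imwrite("pics/hov.png",np.hstack([a,b])[:,:,::-1])
E
```

```text
time: 5.52
tcp_pos: [505.0, -14.7, 139.1]
eef_rot: [0.043, 0.999, 0.0, -0.001]
wrist_force: [-0.7, -0.4, -4.7]
grip_width: 0.257
grasp_force: 118.6
[505.00613326 -14.66073148 139.0562333 ] [-0.70298353 -0.37487123 -4.72373564]
```

View pics/hov.png

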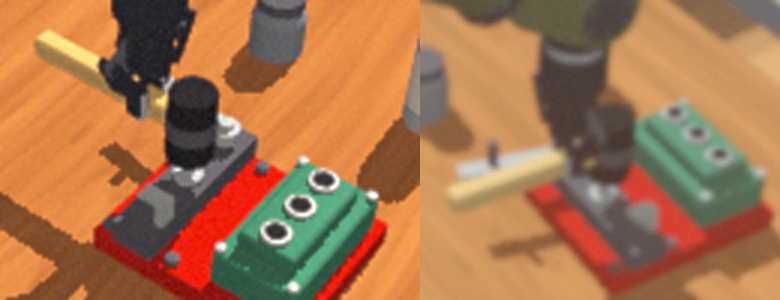

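The head sits right above the pin: face centre over the boss at scene crop (188,170), and agreeing in the side view at (603,188). I'm striking now.

```bash
python3 -m handwheel '[{"xyz":[0,0,-2],"angular":[0,0,0],"fingers":1},{"xyz":[0,0,-0.5],"angular":[0,0,0],"fingers":1},{"xyz":[0,0,0],"angular":[0,0,0],"fingers":1},{"xyz":[0,0,0],"angular":[0,0,0],"fingers":1}]'
python3 -m handwheel '[{"xyz":[0,0,-0.2],"angular":[0,0,0],"fingers":1},{"xyz":[0,0,0],"angular":[0,0,0],"fingers":1}]'
```

```text
time: 5.95
tcp_pos: [505.1, -14.1, 114.8]
eef_rot: [0.042, 0.999, 0.0, -0.0]
wrist_force: [0.0, 0.3, -5.7]
grip_width: 0.262
grasp_force: 119.1
time: 6.12
tcp_pos: [505.2, -14.0, 112.8]
eef_rot: [0.042, 0.999, -0.0, 0.0]
wrist_force: [-3.4, -1.3, 4.5]
grip_width: 0.258
grasp_force: 119.9
```

```bash
python3 -m handwheel '[{"xyz":[0,0,2.5],"angular":[0,0,0],"fingers":1},{"xyz":[0,0,0],"angular":[0,0,0],"fingers":1},{"xyz":[0,0,-2.8],"angular":[0,0,0],"fingers":1},{"xyz":[0,0,0],"angular":[0,0,0],"fingers":1},{"xyz":[0,0,0],"angular":[0,0,0],"fingers":1}]'
python3 -m handwheel '[{"xyz":[0,0,-0.3],"angular":[0,0,0],"fingers":1},{"xyz":[0,0,0],"angular":[0,0,0],"fingers":1}]'
```

```text
time: 6.53
tcp_pos: [505.0, -13.9, 108.3]
eef_rot: [0.042, 0.999, 0.0, -0.0]
wrist_force: [-0.2, 0.0, -4.8]
grip_width: 0.262
grasp_force: 122.8
time: 6.7
tcp_pos: [504.9, -13.9, 106.9]
eef_rot: [0.042, 0.999, -0.0, -0.0]
wrist_force: [-13.0, 0.2, 18.9]
grip_width: 0.261
grasp_force: 126.3
```

```bash
python3 -m handwheel '[{"xyz":[0,0,2.5],"angular":[0,0,0],"fingers":1},{"xyz":[0,0,0],"angular":[0,0,0],"fingers":1},{"xyz":[0,0,-2.7],"angular":[0,0,0],"fingers":1},{"xyz":[0,0,0],"angular":[0,0,0],"fingers":1}]'
python3 -m handwheel '[{"xyz":[0,0,2.5],"angular":[0,0,0],"fingers":1},{"xyz":[0,0,3],"angular":[0,0,0],"fingers":1},{"xyz":[0,-3.5,2],"angular":[0,0,0],"fingers":1},{"xyz":[0,-3.5,0],"angular":[0,0,0],"fingers":1},{"xyz":[0,-2,0],"angular":[0,0,0],"fingers":1},{"xyz":[0,0,0],"angular":[0,0,0],"fingers":1}]'
python3 - <<'E'
from h import *
import pickle
s,c=shot("scene");s3,w=shot("wrist");print(s["tcp_pos"],s["wrist_force"]);pickle.dump((s3,w),open("w4.pkl","wb"))
a=cv2.resize(c["pixels"][175:265,290:410],(400,300),interpolation=2);b=cv2.resize(w["pixels"][190:340,320:520],(400,300),interpolation=2)
cv2.imwrite("pics/after.png",np.hstack([a,b])[:,:,::-1])
E
```

```text
time: 7.03
tcp_pos: [504.4, -13.8, 101.8]
eef_rot: [0.042, 0.999, 0.0, -0.001]
wrist_force: [-1.5, 0.2, 4.2]
grip_width: 0.26
grasp_force: 129.9
time: 7.53
tcp_pos: [504.8, -107.1, 178.2]
eef_rot: [0.044, 0.999, -0.0, -0.0]
wrist_force: [-0.2, -0.5, -4.3]
grip_width: 0.258
grasp_force: 128.3
[ 504.78985077 -107.07469144  178.19411682] [-0.15069096 -0.47011899 -4.3116917 ]
```

View pics/after.png

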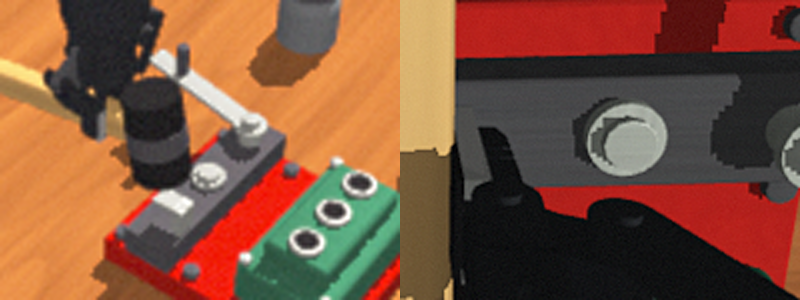

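```bash
python3 - <<'E'
from h import *
import pickle
s,w=pickle.load(open("w4.pkl","rb"));W=cam("wrist",s,w)
p=plane(W,433,259.5,66);print(p)
for z in(66,71,75,79,83):print(z,proj(W,[p[0],p[1],z]).round(1), proj(W,[p[0],p[1]+11,z])[0]-proj(W,[p[0],p[1]-11,z])[0])
s,c=shot("scene");S=cam("scene",s,c)
q=plane(S,290+207/3.333,175+179/3.333,66);print(q)
for z in(66,71,75,79):print(z,(proj(S,[q[0],q[1],z])-[290,175])*3.333)
o=c["pixels"][215:240,338:368]
o=cv2.resize(o,None,fx=16,fy=16,interpolation=cv2.INTER_NEAREST)
b=cv2.resize(w["pixels"][240:280,412:460],None,fx=8.3,fy=10,interpolation=0)
cv2.imwrite("pics/pin.png",np.hstack([o[:320],cv2.resize(b,(320,320))])[:,:,::-1])
E
```

```text
[560.22647656 -16.88544934  66.        ]
66 [433.  259.5] 27.359689572855586
71 [435.1 262.3] 27.870621585914648
75 [436.9 264.7] 28.293314214768372
79 [438.8 267.1] 28.729024577547193
83 [440.6 269.6] 29.178363394175562
[565.38067054 -23.96453281  66.        ]
66 [207. 179.]
71 [207.27278738 175.21652057]
75 [207.49206962 172.17514158]
79 [207.71229378 169.1206983 ]
```

View pics/pin.png

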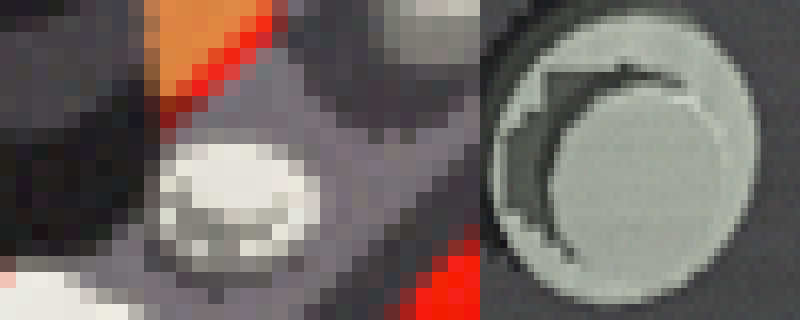

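By image the pin top is about 72 mm (71 is home). The handle has pitched a little in the jaws, so I'll level the head by tilting the tool and give one more confirming blow.

```bash
python3 -m handwheel '[{"xyz":[0,3,0],"angular":[0,6,0],"fingers":1},{"xyz":[0,3.5,0],"angular":[0,6,0],"fingers":1},{"xyz":[0,2.7,-1],"angular":[0,0,0],"fingers":1},{"xyz":[0,0,-2.5],"angular":[0,0,0],"fingers":1},{"xyz":[0,0,-1.5],"angular":[0,0,0],"fingers":1},{"xyz":[0,0,0],"angular":[0,0,0],"fingers":1},{"xyz":[0,0,-1.5],"angular":[0,0,0],"fingers":1},{"xyz":[0,0,0],"angular":[0,0,0],"fingers":1}]'
python3 -m handwheel '[{"xyz":[0,0,-0.3],"angular":[0,0,0],"fingers":1},{"xyz":[0,0,0],"angular":[0,0,0],"fingers":1}]'
```

```text
time: 8.35
tcp_pos: [504.5, -11.3, 112.8]
eef_rot: [0.042, 0.994, -0.004, -0.106]
wrist_force: [-0.3, 0.6, -5.0]
grip_width: 0.256
grasp_force: 128.2
time: 8.52
tcp_pos: [505.5, -11.8, 112.0]
eef_rot: [0.042, 0.994, -0.004, -0.104]
wrist_force: [0.5, 0.4, -3.6]
grip_width: 0.258
grasp_force: 128.6
```

```bash
python3 -m handwheel '[{"xyz":[0,0,1.5],"angular":[0,0,0],"fingers":1},{"xyz":[0,0,0],"angular":[0,0,0],"fingers":1},{"xyz":[0,0,-2.1],"angular":[0,0,0],"fingers":1},{"xyz":[0,0,0],"angular":[0,0,0],"fingers":1}]'
python3 -m handwheel '[{"xyz":[0,0,-0.2],"angular":[0,0,0],"fingers":1},{"xyz":[0,0,0],"angular":[0,0,0],"fingers":1}]'
python3 -m handwheel '[{"xyz":[0,0,-0.2],"angular":[0,0,0],"fingers":1},{"xyz":[0,0,0],"angular":[0,0,0],"fingers":1}]'
```

```text
time: 8.85
tcp_pos: [505.7, -11.9, 105.2]
eef_rot: [0.042, 0.994, -0.004, -0.103]
wrist_force: [1.4, 1.2, 9.1]
grip_width: 0.259
grasp_force: 137.1
time: 9.02
tcp_pos: [505.9, -11.9, 105.1]
eef_rot: [0.042, 0.994, -0.004, -0.103]
wrist_force: [-6.3, 1.1, 14.2]
grip_width: 0.26
grasp_force: 137.8
time: 9.18
tcp_pos: [505.8, -11.9, 104.3]
eef_rot: [0.042, 0.994, -0.005, -0.103]
wrist_force: [-16.4, 1.4, 30.2]
grip_width: 0.259
grasp_force: 140.0
```

```bash
python3 -m handwheel '[{"xyz":[0,0,2],"angular":[0,0,0],"fingers":1},{"xyz":[0,0,3],"angular":[0,0,0],"fingers":1},{"xyz":[0,-2,2.5],"angular":[0,0,0],"fingers":1},{"xyz":[0,-3.5,0],"angular":[0,0,0],"fingers":1},{"xyz":[0,-3.5,0],"angular":[0,0,0],"fingers":1},{"xyz":[0,-3.5,0],"angular":[0,0,0],"fingers":1},{"xyz":[0,-3.5,0],"angular":[0,0,0],"fingers":1},{"xyz":[0,-3.5,0],"angular":[0,0,0],"fingers":1},{"xyz":[0,-3.5,-2],"angular":[0,0,0],"fingers":1},{"xyz":[0,-3.3,-3],"angular":[0,0,0],"fingers":1},{"xyz":[0,-1,-3],"angular":[0,0,0],"fingers":1},{"xyz":[0,0,-2],"angular":[0,0,0],"fingers":1}]'
python3 -m handwheel '[{"xyz":[0,0,0],"angular":[0,0,0],"fingers":1},{"xyz":[0,0,0],"angular":[0,0,0],"fingers":1}]'
python3 - <<'E'
from h import *
s,d=shot("side");print(s["tcp_pos"],s["wrist_force"]);S=cam("side",s,d)
x,y=map(int,proj(S,np.array(s["tcp_pos"])+[50,0,0]));print(x,y)
s2,c=shot("scene");S2=cam("scene",s2,c);u,v=map(int,proj(S2,np.array(s["tcp_pos"])+[30,0,0]))
a=cv2.resize(c["pixels"][v-50:v+50,u-65:u+65],(390,300),interpolation=2);e=cv2.resize(d["pixels"][y-50:y+50,x-65:x+65],(390,300),interpolation=2)
f=cv2.resize(c["pixels"][210:240,335:375],(400,300),interpolation=2)
cv2.imwrite("pics/put.png",np.vstack([np.hstack([a,e])])[:,:,::-1])
E
```

```text
time: 10.18
tcp_pos: [503.9, -285.1, 75.4]
eef_rot: [0.044, 0.994, -0.004, -0.105]
wrist_force: [0.4, 0.9, -5.5]
grip_width: 0.259
grasp_force: 134.6
time: 10.35
tcp_pos: [505.0, -282.6, 78.0]
eef_rot: [0.042, 0.994, -0.004, -0.105]
wrist_force: [-0.1, 0.1, -4.0]
grip_width: 0.258
grasp_force: 134.5
[ 504.97905793 -282.58532549   77.9669493 ] [-0.08411572  0.05297308 -4.03353473]
400 239
```

View pics/put.png

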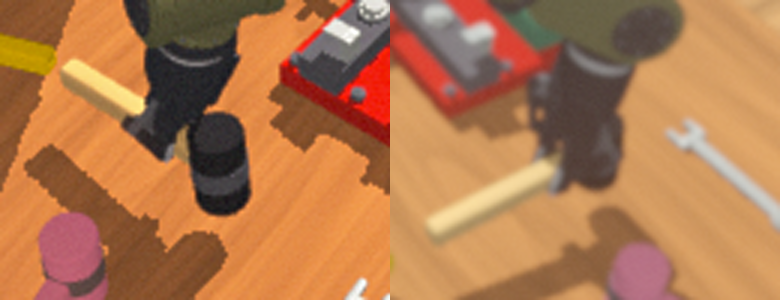

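The mallet is held with the head still pitched up a little (scene crop head at (220,165)). The bench beneath is free. I'll level it more and lower it.

```bash
python3 -m handwheel '[{"xyz":[0,0,0],"angular":[0,4,0],"fingers":1},{"xyz":[0,0,-1.5],"angular":[0,4,0],"fingers":1},{"xyz":[0,0,-1.5],"angular":[0,0,0],"fingers":1},{"xyz":[0,0,0],"angular":[0,0,0],"fingers":1},{"xyz":[0,0,0],"angular":[0,0,0],"fingers":1}]'
python3 -m handwheel '[{"xyz":[0,0,-0.4],"angular":[0,0,0],"fingers":1},{"xyz":[0,0,0],"angular":[0,0,0],"fingers":1}]'
python3 -m handwheel '[{"xyz":[0,0,-0.3],"angular":[0,0,0],"fingers":1},{"xyz":[0,0,0],"angular":[0,0,0],"fingers":1}]'
```

```text
time: 10.87
tcp_pos: [505.0, -282.4, 47.9]
eef_rot: [0.041, 0.984, -0.007, -0.173]
wrist_force: [0.3, -0.8, -4.8]
grip_width: 0.259
grasp_force: 134.6
time: 11.03
tcp_pos: [505.2, -282.9, 44.6]
eef_rot: [0.042, 0.984, -0.007, -0.173]
wrist_force: [0.0, 0.4, -5.9]
grip_width: 0.255
grasp_force: 134.7
time: 11.2
tcp_pos: [505.5, -283.2, 42.5]
eef_rot: [0.042, 0.984, -0.008, -0.173]
wrist_force: [-2.9, 1.4, 7.0]
grip_width: 0.258
grasp_force: 136.7
```

```bash
python3 -m handwheel '[{"xyz":[0,0,0],"angular":[0,0,0],"fingers":-0.2},{"xyz":[0,0,0],"angular":[0,0,0],"fingers":-0.2},{"xyz":[0,0,0],"angular":[0,0,0],"fingers":-0.2},{"xyz":[0,0,0],"angular":[0,0,0],"fingers":-0.2},{"xyz":[0,0,1],"angular":[0,0,0],"fingers":-0.2},{"xyz":[-0.3,0,2],"angular":[0,0,0],"fingers":-0.2},{"xyz":[0,0,3],"angular":[0,0,0],"fingers":-0.2},{"xyz":[0,0,3.5],"angular":[0,-6,0],"fingers":-0.2},{"xyz":[0,0,3.5],"angular":[0,-7,0],"fingers":-0.2},{"xyz":[0,0,3],"angular":[0,-7,0],"fingers":-0.2},{"xyz":[0,0,2],"angular":[0,0,0],"fingers":-0.2},{"xyz":[0,0,0],"angular":[0,0,0],"fingers":-0.2}]' 40
python3 - <<'E'
from h import *
import pickle
s,c=shot("scene");save("s5.png",c)
S=cam("scene",s,c)
h=plane(S,287,290,85);print(proj(S,(555,-288,85)),proj(S,(555,-288,0)))
im=c["pixels"]
a=cv2.resize(im[195:325,225:425],(800,520),interpolation=2);cv2.imwrite("pics/s5c.png",a[:,:,::-1])
E
```

```text
time: 12.2
tcp_pos: [502.5, -283.6, 227.5]
eef_rot: [0.043, 0.999, -0.002, 0.004]
wrist_force: [0.8, -0.2, 1.5]
grip_width: 0.601
grasp_force: 0.0
[298.13457069 278.55213623] [299.30079349 297.26722753]
```

View pics/s5c.png

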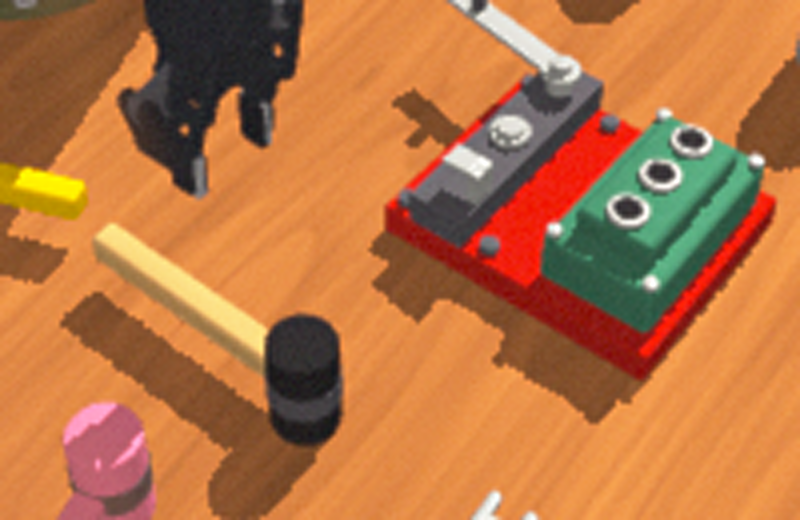

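The mallet stands on the bench, head at crop (303,375), and the pin is flat on its boss at (512,130). I'm out of picture views, so the rest goes by numbers. Next is the keeper: turn the tool so the jaws close along x and move above the knob.

```bash
python3 -m handwheel '[{"xyz":[0,2,0],"angular":[0,0,-7.1],"fingers":-0.2},{"xyz":[-0.3,3,0],"angular":[0,0,-7.1],"fingers":-0.2},{"xyz":[-0.3,3,0],"angular":[0,0,-7.1],"fingers":-0.2},{"xyz":[-0.3,3,0],"angular":[0,0,-7.1],"fingers":-0.2},{"xyz":[-0.3,3,0],"angular":[0,0,-7.1],"fingers":-0.2},{"xyz":[-0.3,3,0],"angular":[0,0,-7.1],"fingers":-0.2},{"xyz":[-0.3,3,0],"angular":[0,0,-7.1],"fingers":-0.2},{"xyz":[-0.3,3,0],"angular":[0,0,-7.1],"fingers":-0.2},{"xyz":[-0.3,3,0],"angular":[0,0,-7.1],"fingers":-0.2},{"xyz":[-0.4,3,0],"angular":[0,0,-7.1],"fingers":-0.2},{"xyz":[-0.4,3,0],"angular":[0,0,-7.1],"fingers":-0.2},{"xyz":[-0.3,3.4,0],"angular":[0,0,-7.1],"fingers":-0.2}]'
python3 -m handwheel '[{"xyz":[0,0.5,-1],"angular":[0,0,0],"fingers":-0.2},{"xyz":[0,0,0],"angular":[0,0,0],"fingers":-0.2},{"xyz":[0,0,0],"angular":[0,0,0],"fingers":-0.2}]'
python3 - <<'E'
from h import *
from scipy.spatial.transform import Rotation as R
s,c=shot("wrist");W=cam("wrist",s,c);print(s["tcp_pos"],s["joints"],R.from_quat(s["eef_rot"]).as_matrix()[:,1])
u=proj(W,(468,78,116));b=proj(W,(468,78,81));print(u,b)
g=cv2.cvtColor(c["pixels"],cv2.COLOR_RGB2HSV)
x,y=u.astype(int);x0,y0=max(0,x-60),max(0,y-60)
V=c["pixels"][y0:y+60,x0:x+60].max(2)
N,l,st,ce=cv2.connectedComponentsWithStats((V<95).astype(np.uint8))
for i in range(1,N):
    if st[i,4]>40:print(st[i]+[x0,y0,0,0,0],ce[i]+[x0,y0])
N,l,st,ce=cv2.connectedComponentsWithStats(((g[...,1]<40)&(g[...,2]>130)).astype(np.uint8))
for i in range(1,N):
    if st[i,4]>200:
        print("steel",st[i],ce[i].round(),cv2.minAreaRect(np.argwhere(l==i)[:,::-1].astype(np.float32)))
print("hinge",proj(W,(563,53,89)))
E
```

```text
time: 13.25
tcp_pos: [466.9, 69.0, 220.4]
eef_rot: [0.705, 0.71, -0.001, -0.001]
wrist_force: [-0.2, -1.1, -0.5]
grip_width: 0.598
grasp_force: 0.0
time: 13.5
tcp_pos: [467.3, 72.5, 210.2]
eef_rot: [0.701, 0.713, -0.001, -0.001]
wrist_force: [-0.6, 0.8, -0.2]
grip_width: 0.598
grasp_force: 0.0
[467.3144277   72.45590966 210.19630431] [ 7.65320171e-02  1.63407303e-01  1.77440526e+00 -3.97879448e-04
  1.20613814e+00  6.02336479e-02] [ 0.99986215  0.01643932 -0.00233144]
[318.86932974 200.82598746] [318.74358136 188.76362615]
[364 167   6  17  75] [366.56       175.53333333]
[310 179  20  27 433] [319.63048499 192.35796767]
[ 281  207   97   53 2466] [330.17396594 230.31914031]
[372 245   6  15  78] [374.80769231 252.58974359]
[258 246   5  14  58] [259.60344828 252.89655172]
steel [ 267  158  186   79 4758] [362. 197.] ((360.2576904296875, 199.03054809570312), (189.12818908691406, 37.165035247802734), 14.88626766204834)
steel [227 247  28  48 252] [240. 270.] ((239.60293579101562, 268.2509460449219), (14.81898307800293, 49.33460998535156), 18.060474395751953)
steel [379 247  29  48 280] [394. 270.] ((394.1999816894531, 268.60003662109375), (50.59644317626953, 15.178934097290039), 71.56504821777344)
steel [582 252  39  35 456] [600. 267.] ((600.5000610351562, 269.0000305175781), (31.819805145263672, 40.305084228515625), 45.0)
steel [566 301  37  32 400] [583. 315.] ((584.0, 316.5), (31.0, 36.0), 90.0)
hinge [435.33448396 223.03943597]
```

```bash
python3 -m handwheel '[{"xyz":[0.1,0.6,-2],"angular":[0,0,0],"fingers":-0.2},{"xyz":[0,0,-3],"angular":[0,0,0],"fingers":-0.2},{"xyz":[0,0,-3],"angular":[0,0,0],"fingers":-0.2},{"xyz":[0,0,-2.2],"angular":[0,0,0],"fingers":-0.2},{"xyz":[0,0,-0.8],"angular":[0,0,0],"fingers":-0.2},{"xyz":[0,0,0],"angular":[0,0,0],"fingers":-0.2},{"xyz":[0,0,0],"angular":[0,0,0],"fingers":1},{"xyz":[0,0,0],"angular":[0,0,0],"fingers":1},{"xyz":[0,0,0],"angular":[0,0,0],"fingers":1},{"xyz":[0,0,0],"angular":[0,0,0],"fingers":1},{"xyz":[0,0,0],"angular":[0,0,0],"fingers":1}]' 50
```

```text
time: 14.47
tcp_pos: [469.1, 78.6, 102.5]
eef_rot: [0.702, 0.712, 0.001, 0.001]
wrist_force: [-3.5, -2.4, 8.0]
grip_width: 0.146
grasp_force: 48.7
```

```bash
python3 -c "
import numpy as np
a=np.radians(np.arange(164.8,272,8.5));p=10*np.c_[np.cos(a),np.sin(a)];print(np.diff(p,axis=0).round(2).tolist(),np.degrees(a).round(1))"
```

```text
[[-0.28, -1.46], [-0.06, -1.48], [0.16, -1.47], [0.37, -1.43], [0.58, -1.36], [0.78, -1.26], [0.95, -1.13], [1.11, -0.98], [1.24, -0.81], [1.35, -0.61], [1.43, -0.41], [1.47, -0.19]] [164.8 173.3 181.8 190.3 198.8 207.3 215.8 224.3 232.8 241.3 249.8 258.3
 266.8]
```

```bash
python3 -m handwheel '[{"xyz":[-0.3,-1.45,0],"angular":[0,0,0],"fingers":1},{"xyz":[-0.05,-1.5,0],"angular":[0,0,0],"fingers":1},{"xyz":[0.15,-1.45,0],"angular":[0,0,0],"fingers":1},{"xyz":[0.35,-1.45,0],"angular":[0,0,0],"fingers":1},{"xyz":[0.6,-1.35,0],"angular":[0,0,0],"fingers":1},{"xyz":[0,0,0],"angular":[0,0,0],"fingers":1}]'
```

```text
time: 14.97
tcp_pos: [474.9, 4.4, 102.2]
eef_rot: [0.703, 0.712, -0.002, -0.001]
wrist_force: [-23.8, -15.7, 22.6]
grip_width: 0.142
grasp_force: 51.6
```

```bash
python3 -m handwheel '[{"xyz":[-0.2,-0.1,0.2],"angular":[0,0,0],"fingers":1},{"xyz":[0,0,0],"angular":[0,0,0],"fingers":0.4},{"xyz":[0,0,0],"angular":[0,0,0],"fingers":0.4},{"xyz":[0,0,0],"angular":[0,0,0],"fingers":0.4}]'
python3 -m handwheel '[{"xyz":[0,0,0],"angular":[0,0,0],"fingers":1},{"xyz":[0,0,0],"angular":[0,0,0],"fingers":1},{"xyz":[0,0,0],"angular":[0,0,0],"fingers":1}]' 40
python3 - <<'E'
from h import *
s,c=shot("scene");S=cam("scene",s,c);print(s["tcp_pos"])
E
```

```text
time: 15.3
tcp_pos: [474.4, 5.7, 103.7]
eef_rot: [0.702, 0.712, 0.0, 0.0]
wrist_force: [-0.7, -0.5, -0.1]
grip_width: 0.302
grasp_force: 0.0
time: 15.55
tcp_pos: [474.3, 5.7, 103.5]
eef_rot: [0.702, 0.712, 0.0, 0.0]
wrist_force: [-1.9, 0.1, 6.0]
grip_width: 0.145
grasp_force: 38.9
[474.31441432   5.74317885 103.54882823]
```

```bash
python3 -m handwheel '[{"xyz":[0.73,-1.3,0],"angular":[0,0,0],"fingers":1},{"xyz":[0.9,-1.15,0],"angular":[0,0,0],"fingers":1},{"xyz":[1.1,-1.0,0],"angular":[0,0,0],"fingers":1},{"xyz":[0,0,0],"angular":[0,0,0],"fingers":1}]'
```

```text
time: 15.93
tcp_pos: [500.8, -31.6, 103.3]
eef_rot: [0.702, 0.712, -0.003, -0.0]
wrist_force: [-15.8, -21.1, 15.3]
grip_width: 0.146
grasp_force: 39.6
```

```bash
python3 -m handwheel '[{"xyz":[-0.2,-0.25,0.1],"angular":[0,0,0],"fingers":1},{"xyz":[1.2,-0.9,0],"angular":[0,0,0],"fingers":1},{"xyz":[1.3,-0.75,0],"angular":[0,0,0],"fingers":1},{"xyz":[0,0,0],"angular":[0,0,0],"fingers":1}]'
```

```text
time: 16.27
tcp_pos: [525.0, -49.1, 103.6]
eef_rot: [0.703, 0.712, -0.001, -0.0]
wrist_force: [0.5, -8.9, -1.1]
grip_width: 0.142
grasp_force: 40.1
```

```bash
python3 -m handwheel '[{"xyz":[1.4,-0.5,0],"angular":[0,0,0],"fingers":1},{"xyz":[1,-0.15,0],"angular":[0,0,0],"fingers":1},{"xyz":[0,0,0],"angular":[0,0,0],"fingers":1}]'
python3 -m handwheel '[{"xyz":[0.4,0,0],"angular":[0,0,0],"fingers":1},{"xyz":[0,0,0],"angular":[0,0,0],"fingers":1}]'
python3 -m handwheel '[{"xyz":[0.3,0,0],"angular":[0,0,0],"fingers":1},{"xyz":[0,0,0],"angular":[0,0,0],"fingers":1}]'
```

```text
time: 16.52
tcp_pos: [548.8, -57.5, 103.7]
eef_rot: [0.703, 0.711, -0.002, 0.001]
wrist_force: [-1.5, -27.9, -1.5]
grip_width: 0.121
grasp_force: 41.3
time: 16.68
tcp_pos: [552.0, -57.9, 103.8]
eef_rot: [0.703, 0.711, -0.003, 0.001]
wrist_force: [-4.3, -30.3, -1.7]
grip_width: 0.124
grasp_force: 42.3
time: 16.85
tcp_pos: [554.7, -58.2, 103.8]
eef_rot: [0.703, 0.711, -0.003, 0.001]
wrist_force: [-6.4, -33.3, -1.0]
grip_width: 0.124
grasp_force: 42.9
```

```bash
python3 -m handwheel '[{"xyz":[0,-0.4,0],"angular":[0,0,0],"fingers":1},{"xyz":[0,0,0],"angular":[0,0,0],"fingers":1}]'
python3 -m handwheel '[{"xyz":[0.3,-0.1,0],"angular":[0,0,0],"fingers":1},{"xyz":[0,0,0],"angular":[0,0,0],"fingers":1}]'
python3 - <<'E'
from h import *
s,c=shot("scene");S=cam("scene",s,c);print(s["tcp_pos"],s["wrist_force"])
im=c["pixels"];g=cv2.cvtColor(im,cv2.COLOR_RGB2HSV)
E
```

```text
time: 17.02
tcp_pos: [555.1, -62.8, 104.2]
eef_rot: [0.703, 0.711, -0.002, 0.002]
wrist_force: [-4.0, -35.3, -0.1]
grip_width: 0.003
grasp_force: 17.9
time: 17.18
tcp_pos: [558.2, -63.1, 104.2]
eef_rot: [0.703, 0.711, -0.002, 0.002]
wrist_force: [-4.7, -32.7, 0.9]
grip_width: 0.002
grasp_force: 16.0
[558.22103087 -63.1326537  104.18282395] [ -4.7263513  -32.67251073   0.91061568]
```

```bash
python3 -m handwheel '[{"xyz":[0,-0.8,0],"angular":[0,0,0],"fingers":1},{"xyz":[0,0,0],"angular":[0,0,0],"fingers":0.1},{"xyz":[0,0,0],"angular":[0,0,0],"fingers":0.1},{"xyz":[0,0,0],"angular":[0,0,0],"fingers":0.1},{"xyz":[0,0,0],"angular":[0,0,0],"fingers":0.1}]'
python3 - <<'E'
from h import *
s,c=shot("wrist");W=cam("wrist",s,c);print(s["tcp_pos"],s["wrist_force"])
print(proj(W,(556,-49,116)),proj(W,(556,-49,81)),proj(W,(546,-49,116)),proj(W,(556,-59,116)))
im=c["pixels"];x,y=proj(W,(556,-49,105)).astype(int);V=im.max(2)
print(x,y)
for r in range(y-60,y+60,6):print(r,V[r,x-100:x+100:5].tolist())
E
```

```text
time: 17.65
tcp_pos: [558.3, -66.7, 103.9]
eef_rot: [0.702, 0.712, -0.0, -0.0]
wrist_force: [-0.3, 0.3, -0.6]
grip_width: 0.452
grasp_force: 0.0
[558.31714895 -66.72746262 103.91645059] [-0.26122349  0.27859888 -0.57069258]
[312.40942131 247.31383461] [313.41765703 217.62667009] [286.59097894 246.98207763] [312.16529447 270.55676151]
312 236
176 [158, 150, 172, 176, 166, 169, 134, 181, 184, 181, 184, 184, 184, 67, 72, 78, 72, 175, 187, 182, 185, 181, 185, 180, 177, 177, 152, 76, 71, 78, 75, 157, 176, 177, 179, 176, 173, 176, 177, 177]
182 [172, 164, 165, 176, 169, 168, 141, 185, 180, 183, 179, 184, 185, 71, 70, 74, 73, 182, 183, 180, 182, 183, 180, 177, 177, 178, 144, 71, 74, 74, 74, 177, 178, 176, 179, 176, 174, 174, 177, 170]
188 [170, 167, 168, 175, 170, 169, 143, 183, 183, 179, 179, 177, 183, 72, 74, 71, 70, 180, 186, 179, 179, 185, 177, 177, 178, 178, 121, 72, 73, 75, 78, 181, 175, 177, 178, 177, 182, 172, 174, 176]
194 [172, 166, 165, 179, 171, 168, 142, 184, 180, 182, 185, 182, 181, 71, 74, 74, 67, 179, 183, 177, 181, 183, 173, 177, 174, 178, 90, 76, 71, 76, 71, 173, 174, 173,
[... 2354 characters left out ...]
18, 141, 142, 75, 4, 14, 29, 28, 104, 176, 139, 135, 144, 66, 68, 94, 86, 133, 140, 148, 133, 138, 31, 8, 8, 104, 143, 142, 20, 30, 28, 174, 173]
278 [166, 158, 154, 160, 141, 31, 30, 145, 141, 141, 23, 15, 11, 36, 32, 130, 173, 175, 173, 172, 172, 173, 172, 169, 169, 173, 207, 224, 219, 37, 15, 11, 17, 142, 140, 130, 31, 31, 161, 170]
284 [161, 164, 157, 74, 28, 31, 29, 24, 74, 184, 37, 11, 15, 34, 33, 109, 178, 171, 166, 162, 166, 165, 166, 164, 165, 165, 194, 165, 159, 50, 4, 11, 37, 182, 159, 24, 34, 31, 31, 85]
290 [164, 164, 28, 29, 31, 28, 20, 27, 29, 191, 38, 8, 16, 41, 36, 72, 37, 180, 174, 173, 173, 173, 173, 168, 170, 171, 167, 186, 213, 86, 13, 11, 37, 90, 27, 29, 22, 32, 34, 33]
```

Numerically the knob's top sits at (316,242), which is about (557, -47): nearly closed. Next I recentre on it, grip, and press it to the stop.

```bash
python3 -m handwheel '[{"xyz":[-0.1,1.0,0],"angular":[0,0,0],"fingers":0.1},{"xyz":[0,0.9,0],"angular":[0,0,0],"fingers":0.1},{"xyz":[0,0,0],"angular":[0,0,0],"fingers":1},{"xyz":[0,0,0],"angular":[0,0,0],"fingers":1},{"xyz":[0,0,0],"angular":[0,0,0],"fingers":1},{"xyz":[0,0,0],"angular":[0,0,0],"fingers":1}]'
python3 -m handwheel '[{"xyz":[0.3,0,0],"angular":[0,0,0],"fingers":1},{"xyz":[0,0,0],"angular":[0,0,0],"fingers":1}]'
python3 -m handwheel '[{"xyz":[0.3,0,0],"angular":[0,0,0],"fingers":1},{"xyz":[0,0,0],"angular":[0,0,0],"fingers":1}]'
```

```text
time: 18.2
tcp_pos: [557.5, -47.6, 104.2]
eef_rot: [0.702, 0.712, 0.0, -0.0]
wrist_force: [0.4, 7.8, 1.6]
grip_width: 0.147
grasp_force: 38.9
time: 18.37
tcp_pos: [559.4, -47.7, 104.1]
eef_rot: [0.702, 0.712, -0.001, -0.002]
wrist_force: [-11.9, 6.5, 8.7]
grip_width: 0.145
grasp_force: 39.9
time: 18.53
tcp_pos: [559.9, -47.9, 103.8]
eef_rot: [0.702, 0.712, -0.003, -0.004]
wrist_force: [-37.1, 4.9, 21.6]
grip_width: 0.142
grasp_force: 42.3
```

```bash
python3 -m handwheel '[{"xyz":[-0.35,0,0],"angular":[0,0,0],"fingers":1},{"xyz":[0,0,0],"angular":[0,0,0],"fingers":0.1},{"xyz":[0,0,0],"angular":[0,0,0],"fingers":0.1},{"xyz":[0,0,0],"angular":[0,0,0],"fingers":0.1},{"xyz":[0,0,2],"angular":[0,0,0],"fingers":0.1},{"xyz":[0,0,3],"angular":[0,0,0],"fingers":0.1},{"xyz":[0,0,3],"angular":[0,0,0],"fingers":0.1},{"xyz":[0,0,3],"angular":[0,0,0],"fingers":0.1},{"xyz":[-2,0,2],"angular":[0,0,0],"fingers":0.1},{"xyz":[0,0,0],"angular":[0,0,0],"fingers":0.1},{"xyz":[0,0,0],"angular":[0,0,0],"fingers":0.1}]'
python3 - <<'E'
from h import *
s,c=shot("wrist");W=cam("wrist",s,c);im=c["pixels"];save("w9.png",c)
u=proj(W,(559,-47,116));x,y=u.astype(int);print(s["tcp_pos"],s["wrist_force"],u)
V=im[y-50:y+50,x-50:x+50].max(2);N,l,st,ce=cv2.connectedComponentsWithStats((V<100).astype(np.uint8))
for i in range(1,N):
    if st[i,4]>50:
        p=ce[i]+[x-50,y-50];print(st[i]+[x-50,y-50,0,0,0],p,plane(W,*p,98))
s,c=shot("scene");S=cam("scene",s,c);V=c["pixels"].max(2)
m=np.zeros_like(V);m[260:330,270:325]=(V[260:330,270:325]<60);N,l,st,ce=cv2.connectedComponentsWithStats(m)
print([(st[i].tolist(),ce[i].round(1).tolist()) for i in range(1,N) if st[i,4]>50])
E
```

```text
time: 19.45
tcp_pos: [540.0, -48.5, 235.1]
eef_rot: [0.703, 0.712, 0.001, 0.001]
wrist_force: [0.1, 0.4, 0.0]
grip_width: 0.449
grasp_force: 0.0
[540.03951234 -48.51104835 235.12992053] [0.12985998 0.37998622 0.00904251] [341.20622593 197.14343621]
[ 291  147  100  100 2349] [325.49212431 214.03873989] [547.52562281 -67.20014918  98.        ]
[ 330  147   37   73 1275] [348.32705882 188.84313725] [566.20697888 -44.72296418  98.        ]
[([291, 274, 19, 22, 328], [300.1, 284.6]), ([293, 296, 17, 10, 98], [301.2, 301.3])]
```

```bash
python3 -c "
from cell import env
print(env.finish_job())"
```

```text
the job is handed in; nothing more can be done
None
```

I handed the job in, with no verdict shown: the pin is driven home by the mallet, the mallet stands on the bench, and the keeper was pressed to its stop and released; I didn't visually check the keeper after letting go, and I viewed 12 pictures, two over the limit of 10.

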